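Open the ratchet clamp on a carved printing block

ROBOT

A 6-joint arm with a two-finger parallel gripper is mounted at the origin on a cart in front of the work surface, level with it; the furniture and walls round the work are solid. World frame = base frame: x ahead of the robot, y to its left, z up, the work surface at z = 0. Lengths are in m, angles in rad, forces in N, time in s.
With the tool pointing down it reaches from about 0.425 to 0.95 m from the base axis. Payload 3.5 kg.
Tool frame: the origin (TCP) lies on the mounting face of the last link; the fingertips stand 173 mm ahead of it and the grasp point (between the pads) lies 155 mm ahead of it; z points along the fingers, y is the line along which they close (so a half turn about z gives the same grasp; the last joint's range is limited). The gripper opens to 85 mm and grips with 20 to 120 N. Pads are 22 mm wide; open, the fingers measure 114 mm over their backs; the gripper's body (76 mm by 85 mm) begins 54 mm behind the grasp point. The pads swing forward as they close: fully open they stand 13 mm farther back than shut.
Start: joints at [1.154, 0.286, 1.577, -0, 1.279, -0.15], TCP at [0.178, 0.651, 0.405] pointing down, gripper open.
Joint ranges: [-2.77, 2.77], [-0.9, 2.22], [0.21, 2.48], [-1.53, 4.67], [0.24, 2.81], [-2.84, 2.84]. Speed limits (rad/s): [2.79, 2.79, 3.14, 3.14, 3.14, 3.14].

INTERFACE

Orientations are given as a unit quaternion [x, y, z, w].
In Python, from cell import state, snapshot, sign_off gives the robot as it stands. The module is installed in compiled form; this text tells all that it offers.
- The arm moves only by the tool jog_arm, never from a script. Its argument "rows" is a list that holds one entry, the list of rows, each a list of 7 numbers: the turn, a rotation vector about the tool's x, y, z in rad, then the shift along the tool's x, y, z in mm, then the closure, from -1 (fully open) to 1 (shut), so that 0 is half open. In form: [[[rx, ry, rz, x, y, z, grip], ...]]. A call has 1 to 12 rows; each row shifts and turns the commanded pose from where the row before left it, along the tool's axes as they then stand; what a row does not reach is not made up. A row lasts 1/12 s, in which the tool goes at most 41.7 mm and 7.16 degrees, less where a joint would pass 70% of its speed; a pose out of reach is approached as far as the arm can. A call is refused whole if a number of a shift passes 41.7 or a number of a turn 0.125, either way. A call with a gripper value outside its range is refused whole. The fingers move at their own pace and stop on an object; "newtons" is the grip in N (left out, the last holds). Time passes only in rows, so rows that do not move let the fingers close. It gives the time, the measured TCP pose, the force, the opening and the grip force at its end, in the units of the state.
- state(): the state, without advancing time (a new reading comes with each control period).
- snapshot(name): name is "side" or "top"; returns a dict with "pixels" (420x560x3 uint8, red, green, blue), "depth" (420x560 float32, m along the optical axis (not along the pixel's ray), 0 where there is no reading), "fov_y" (degrees; the focal length in pixels is half the picture's height over the tangent of half this angle, whatever the lens; pixels are square), "cx", "cy" (the principal point, pixels), "extrinsics" (4x4, takes a point from world to camera coordinates). Camera axes: x right, y up, looking along -z (the intrinsics and any distortion apply to the point x, -y, -z); pixel columns grow to the right and rows downward; lengths in m; the calibration is good to about 2 mm. A picture is of the moment at which its call begins.
- sign_off(): hands the job in; it is judged then, once.
The state is a dict: "time_s": time; "joint_positions": joint angles; "dq": joint speeds; "joint_torque": joint torques, N m; "tcp_pos": TCP position; "tcp_rot": TCP orientation; "wrist_force": force on the tool from outside, world axes, zero at the start; "torque": the same for the moment, N m; "width": finger opening in m; "gripper_force": force on a finger pad.
Only numpy, scipy, OpenCV 4.12 (cv2) and the standard library are available. Lean on these libraries where they do the work, as an engineer would, in place of code of your own. Each camera call takes 0.05 s, during which the arm holds its last target. There are 200 camera calls.

TASK

Open the small ratchet clamp so that the carved printing block in it stands free: with a fingertip press the red release pad on the yellow sliding jaw down and, keeping it down, push the jaw back along its bar, away from the block, until it is fully home against the end stop. Then take the finger away so that the pad springs up again. Nothing needs to be gripped; lift nothing, and leave the printing block, the spice jar and the tin where they stand.

Things in the scene. Friction and masses are not known exactly. Their poses are not given: they have to be found in the camera images.
- clamp: Ratchet clamp, fixed to the table: plywood base 300 x 120 x 16 mm; blue fixed jaw at one end (62 mm high), blue end stop at the other (52 mm high), between them a round rod (y = +46 mm) and a square bar with saw teeth below (y = -46 mm), tops 44 mm up. Origin: centre of the base's underside. x axis: from the fixed jaw to the end stop, the way the sliding jaw opens; z up. Yaw 0.3 to 1.2 rad.
- jaw (a joint): Travel of the yellow sliding jaw along clamp x, m: 0 nearest the fixed jaw, 0.115 fully home at the end stop (hard stop); starts at 0.002 to 0.036. Sliding takes about 3 N with the release pressed. Unpressed, the ratchet lets it open by at most one 6 mm tooth, then blocks it; towards the block it clicks along.
- release (a joint): How far the red release pad is pressed down, m: 0 up, 0.010 fully down (hard stop). Sprung: about 2.5 N to start, 6 N fully down. The pawl is clear of the teeth from about 4.5 mm down and catches again above that; 6 to 9 mm is a good depth to hold while pushing. Unpressed, it may rest up to 4.5 mm down on a tooth's ramp.
- release_top (a point): Centre of the top of the red release pad, 48 mm along clamp x, 44 mm along clamp y, 72 mm above the table when up; moves with jaw and pad. The jaw reaches from 30 mm before this point (cork face, block's side) to 36 mm behind it along clamp x. Cheeks beside the pad (26 to 31 mm off its middle) end 59 mm above the table, lower than the pad fully pressed (62 mm).
- push_wall (a point): Point on the face, towards the block, of the upright yellow wall on the jaw: 84 mm above the table, 28 mm beyond the pad's centre along clamp x. The wall is 58 mm wide, 8 mm thick, its top 96 mm above the table, 24 mm above the pad. A finger that holds the pad down and moves along clamp x comes against it and so pushes the jaw.
- block_centre (a point): Centre (34 mm up) of the loose brown carved printing block, 50 mm along clamp x, 62 mm wide, 68 mm tall with a 28 mm turned grip on top; it stands on the clamp's base by the fixed jaw, its top 84 mm above the table. To be left alone.
- jar_centre (a point): Centre (half-way up) of a loose spice jar with a green label, 44 mm in diameter, 105 mm tall, upright on the table beside the clamp. To be left alone.
- tin_centre (a point): Centre (half-way up) of a loose food tin, 75 mm in diameter, 58 mm tall, upright on the table beside the clamp. To be left alone.

How it is judged:
On the way, in this order (a step that is already met when the one before it is completed fails the run):
1. the release pad is pressed well down (over 5.5 mm) before the jaw has been moved far (joint below 55 mm) (value of joint release above 0.0055 m and value of joint jaw below 0.055 m), for 0.1 s.
2. the jaw is pushed back against the end stop (value of joint jaw above 0.111 m), for 0.1 s.
At the end, for the whole second after the job is handed in: The jaw stands at rest within 4 mm of its end stop, the release pad has sprung up again (less than 5 mm down), the printing block stands within 12 mm and the spice jar and the tin within 20 mm of where they were (value of joint jaw above 0.111 m and value of joint release below 0.005 m and velocity of joint jaw below 0.01 m/s and distance of block_centre from where it was at the start of the episode below 0.012 m and distance of each of jar_centre, tin_centre from where it was at the start of the episode below 0.02 m); the robot touches nothing.
It fails at once if the printing block is lifted, tipped or shifted by more than 12 mm (distance of block_centre from where it was at the start of the episode above 0.012 m or angle between block_centre's own z axis and vertical above 0.25 rad).
It fails at once if the spice jar or the tin is lifted, tipped or shifted by more than 20 mm (distance of any of jar_centre, tin_centre from where it was at the start of the episode above 0.02 m or angle between any of jar_centre, tin_centre's own z axis and vertical above 0.3 rad).
It also fails if it takes over 32 s, if anything falls off the work surface, if the arm or the gripper's body presses on something with over 40 N, if the wrist force passes 120 N, or if a joint passes its speed limit or range.

## Working session

There is one attempt and no reset: what is moved stays moved. The work goes in short steps, Python scripts to look and compute and a tool call to move; the robot and the scene stay as the last step left them, time stands still between calls to the robot, and variables do not carry over. Pictures are saved under pics/ and viewed, at most 10 in all, crops included, and the job is handed in when it is done.

Besides the shell and the picture viewer there is one more tool, called after ">>>" by a JSON object that holds its "name" and its "arguments", one argument or row to a line. jog_arm: Moves the arm, as the interface text tells. Its arguments: {"type":"object","properties":{"rows":{"type":"array","items":{"type":"array","items":{"type":"array","items":{"type":"number"}}}},"newtons":{"type":"number"}},"required":["rows"]}

```bash
mkdir -p pics; cat > h.py <<'E'
import numpy as np,cv2
from cell import state,snapshot,sign_off
def pts(s):
    H,W=s['depth'].shape; f=H/2/np.tan(np.radians(s['fov_y'])/2)
    v,u=np.mgrid[:H,:W]; d=s['depth']
    c=np.stack([(u-s['cx'])/f*d,-(v-s['cy'])/f*d,-d,np.ones_like(d)],-1)
    return (c@np.linalg.inv(s['extrinsics']).T)[...,:3]
E
python3 - <<'E'
from h import *
for n in('top','side'):
    s=snapshot(n); cv2.imwrite(f'pics/{n}1.png',s['pixels'][...,::-1]); np.savez(f'{n}1.npz',p=pts(s),c=s['pixels'])
    print({k:s[k] for k in s if k not in('pixels','depth')})
print(state())
E
```

```text
{'fov_y': 55.71875002866329, 'cx': 281.74886512719667, 'cy': 208.10170167369, 'extrinsics': array([[ 0.01281578, -0.99974533,  0.01857486,  0.29475747],
       [ 0.98896894,  0.01541476,  0.14731879, -0.53211477],
       [-0.14756759,  0.01648195,  0.98891463, -0.87555144],
       [ 0.        ,  0.        ,  0.        ,  1.        ]])}
{'fov_y': 55.293196760122356, 'cx': 275.84806712915235, 'cy': 208.41332197359478, 'extrinsics': array([[-0.99819021,  0.05999089, -0.00417097,  0.47145236],
       [-0.03307926, -0.48983597,  0.87118683,  0.10126053],
       [ 0.05022018,  0.86974814,  0.49093392, -1.19510618],
       [ 0.        ,  0.        ,  0.        ,  1.        ]])}
{'time_s': 0.1, 'joint_positions': array([ 1.15400989e+00,  2.87122797e-01,  1.57802912e+00, -1.03834723e-06,
        1.27860170e+00, -1.49992802e-01]), 'dq': array([-0.00033491, -0.00203842, -0.00338385,  0.00057655, -0.00048683,
        0.00050511]), 'joint_torque': array([ 5.35205527e-04, -4.07295012e+01, -2.93699795e+01, -1.50548844e-04,
        3.43803164e-03,  2.35461975e-06]), 'tcp_pos': array([0.17783254, 0.65092233, 0.40345541]), 'tcp_rot': array([ 1.33001316e-01,  9.91115272e-01, -1.03752365e-03, -3.01638096e-04]), 'wrist_force': array([-0.51244625,  0.51667457,  0.14181913]), 'torque': array([-0.01596197, -0.00382863,  0.01847252]), 'gripper_force': 0.0, 'width': 0.08545196287963017}
```

View pics/top1.png

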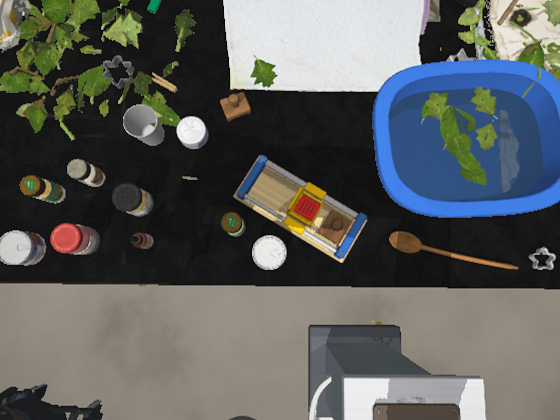

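View pics/side1.png

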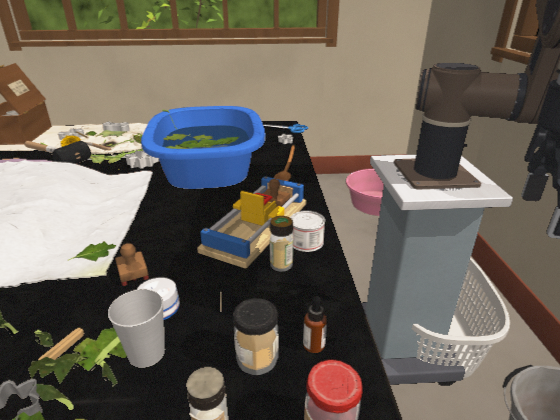

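Top view: clamp with fixed jaw near (352,237), end stop near (257,175), red pad at (307,206), jar (233,224), tin (269,252). Now measure with the depth clouds.

```bash
python3 - <<'E'
from h import *
for n in('top','side'):
    z=np.load(n+'1.npz'); p=z['p']; h=cv2.cvtColor(z['c'],cv2.COLOR_RGB2HSV).astype(int)
    H,S,V=h[...,0],h[...,1],h[...,2]
    v,u=np.mgrid[:420,:560]
    roi=((u>225)&(u<372)&(v>150)&(v<265)) if n=='top' else ((u>195)&(u<310)&(v>175)&(v<265))
    for nm,m in dict(red=((H<6)|(H>174))&(S>170)&(V>90),yel=(H>20)&(H<30)&(S>170)&(V>100),blue=(H>100)&(H<120)&(S>150)).items():
        q=p[m&roi&(p[...,2]>.02)&(p[...,2]<.11)]
        print(n,nm,len(q),np.median(q,0).round(4),np.percentile(q[:,2],[5,50,95]).round(4))
        if nm=='blue' :
            t=q[q[:,2]>.045]; k=t[:,1]>np.median(q[:,1])
            for a in (t[k],t[~k]):
                if len(a)>5:
                    r=cv2.minAreaRect((a[:,:2]*1000).astype(np.float32)); print('  blue',len(a),a[:,2].max().round(3),r)
        if nm=='yel':
            a=q[q[:,2]>.09]; print('  walltop',len(a),a.mean(0).round(4), cv2.minAreaRect((a[:,:2]*1000).astype(np.float32)) if len(a)>4 else '')
        if nm=='red':
            zz=np.percentile(q[:,2],95);a=q[q[:,2]>zz-.006]; print('  padtop',len(a),a.mean(0).round(4),cv2.minAreaRect((a[:,:2]*1000).astype(np.float32)))
    if n=='top':
        for r in((195,275,160,215),):
            pass
        for nm,(cu,cv_,R) in dict(jar=(233,224,13),tin=(269,252,19)).items():
            q=p[(u-cu)**2+(v-cv_)**2<R*R]; q=q[q[:,2]>.045]; print(nm,len(q),q.mean(0),q[:,2].max(),cv2.minAreaRect((q[:,:2]*1000).astype(np.float32)))
c=cv2.resize(np.load('top1.npz')['c'][150:265,225:375],None,fx=5,fy=5,interpolation=2); cv2.imwrite('pics/crop.png',c[...,::-1])
E
```

```text
top red 339 [0.5263 0.247  0.0686] [0.0655 0.0686 0.071 ]
  padtop 331 [0.5258 0.2479 0.0686] ((526.2435302734375, 247.6983184814453), (45.346885681152344, 41.933738708496094), 59.398990631103516)
top yel 663 [0.5261 0.2608 0.0512] [0.0466 0.0512 0.0949]
  walltop 86 [0.5418 0.2751 0.0942] ((541.4945678710938, 275.0689392089844), (7.48988676071167, 55.98664855957031), 59.8228759765625)
top blue 709 [0.5115 0.179  0.0559] [0.0456 0.0559 0.063 ]
  blue 321 0.061 ((535.807373046875, 265.5213317871094), (264.582275390625, 110.28870391845703), 59.39199447631836)
  blue 354 0.066 ((466.0616149902344, 148.08062744140625), (18.377735137939453, 111.22635650634766), 59.19474411010742)
jar 399 [0.48343331 0.4082549  0.10112987] 0.9387610551523731 ((442.1494140625, 378.7762451171875), (150.94223022460938, 43.41729736328125), 35.45423126220703)
tin 917 [0.42513926 0.33057018 0.05794767] 0.9387610551523731 ((425.66436767578125, 330.6020202636719), (72.5985107421875, 72.90867614746094), 0.7495055794715881)
side red 59 [0.5098 0.2462 0.0707] [0.0671 0.0707 0.0725]
  padtop 56 [0.5112 0.2456 0.0708] ((511.7875671386719, 241.73809814453125), (27.50629234313965, 47.01734924316406), 25.634925842285156)
side yel 985 [0.5349 0.2777 0.0541] [0.0311 0.0541 0.0952]
  walltop 96 [0.5423 0.2811 0.0952] ((520.9857788085938, 321.56219482421875), (31.92473030090332, 149.28518676757812), 27.19450569152832)
side blue 1278 [0.5992 0.3628 0.0417] [0.0239 0.0417 0.0634]
  blue 279 0.056 ((592.7238159179688, 380.8766174316406), (16.384536743164062, 91.94036865234375), 59.22457504272461)
  blue 261 0.066 ((542.7281494140625, 198.1100616455078), (257.3971252441406, 304.7960510253906), 8.097818374633789)
```

View pics/crop.png

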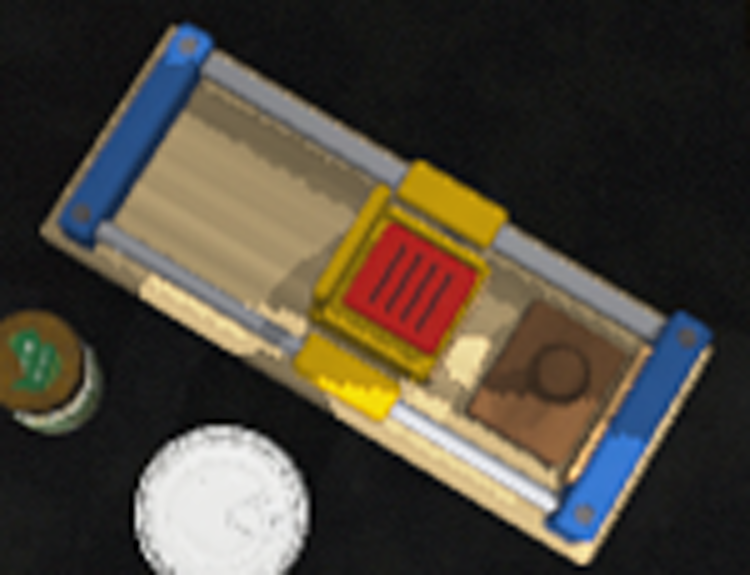

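Measurements agree: yaw ≈ 59.3° and pad centre ≈ (0.5255, 0.2477), with the wall 32 mm beyond it to its mid-thickness. The pad top is at about 0.070 and about 104 mm of travel remains. I'll line tool y up with clamp x, close the gripper and go above the pad.

>>> {"name": "jog_arm", "arguments": {
  "rows": [
    [[0,0,0.09,0,0,0,1],[0,0,0.09,0,0,0,1],[0,0,0.089,0,0,0,1],[0,0,0,-28,-9.3,0,1],[0,0,0,-28,-9.3,0,1],[0,0,0,-28,-9.3,0,1],[0,0,0,-28,-9.3,0,1],[0,0,0,-28,-9.3,0,1],[0,0,0,-28,-9.3,0,1],[0,0,0,-28,-9.3,0,1],[0,0,0,-28,-9.3,0,1],[0,0,0,-28,-9.3,0,1]]
  ],
  "newtons": 60
}}

```text
time_s: 1.1
tcp_pos: [0.3524, 0.4492, 0.4041]
tcp_rot: [0.265, 0.964, -0.0, -0.0]
wrist_force: [-0.1, 0.4, 0.4]
width: -0.0002
gripper_force: 0.0
```

>>> {"name": "jog_arm", "arguments": {
  "rows": [
    [[0,0,0,-28,-9.3,0,1],[0,0,0,-28,-9.3,0,1],[0,0,0,-28,-9.3,0,1],[0,0,0,-28,-9.3,0,1],[0,0,0,-28,-9.3,0,1],[0,0,0,-28,-9.3,0,1],[0,0,0,-28,-9.3,0,1],[0,0,0,-28,-9.3,0,1],[0,0,0,-28,-9.3,0,1],[0,0,0,0,0,0,1],[0,0,0,0,0,0,1],[0,0,0,0,0,0,1]]
  ]
}}

```text
time_s: 2.1
tcp_pos: [0.5256, 0.2499, 0.4042]
tcp_rot: [0.265, 0.964, -0.0, -0.001]
wrist_force: [-0.1, 0.4, -0.0]
width: 0.0002
gripper_force: 0.0
```

```bash
cat > rel.py <<'E'
from h import *
from scipy.spatial.transform import Rotation as R
s=state(); r=R.from_quat(s['tcp_rot']).as_matrix(); t=s['tcp_pos']+r[:,2]*.173
a=np.radians(59.3); e=np.array([np.cos(a),np.sin(a),0]); pad=np.array([.5255,.2477,.070])
d=t-pad
print(s['time_s'],'tip',t.round(4),'along',d@e,'across',d@[-e[1],e[0],0],'z',t[2],'F',s['wrist_force'].round(2),'w',s['width'],'\n',r.round(3))
E
python3 rel.py
```

```text
2.1 tip [0.5253 0.2499 0.2312] along 0.0018370298754352594 across 0.001277174534823712 z 0.2311536225860447 F [-0.05  0.36 -0.02] w 0.00021417327083612402 
 [[-0.86   0.511 -0.001]
 [ 0.511  0.86   0.   ]
 [ 0.001 -0.001 -1.   ]]
```

>>> {"name": "jog_arm", "arguments": {
  "rows": [
    [[0,0,0,-1,2,25,1],[0,0,0,0,0,30,1],[0,0,0,0,0,30,1],[0,0,0,0,0,25,1],[0,0,0,0,0,20,1],[0,0,0,0,0,10,1],[0,0,0,0,0,6,1],[0,0,0,0,0,0,1],[0,0,0,0,0,0,1]]
  ]
}}

```text
time_s: 2.85
tcp_pos: [0.5279, 0.2516, 0.2598]
tcp_rot: [0.264, 0.964, 0.0, 0.001]
wrist_force: [1.1, -0.4, -0.2]
width: 0.0001
gripper_force: 0.0
```

```bash
python3 rel.py; python3 - <<'E'
from h import *
a=cv2.resize(snapshot('side')['pixels'][150:270,190:320],None,fx=4,fy=4,interpolation=2)
cv2.imwrite('pics/b.png',a[...,::-1])
E
```

```text
2.85 tip [0.5282 0.2517 0.0868] along 0.004839944493956759 across -0.0002836687999888398 z 0.08680030604739383 F [ 1.06 -0.36 -0.23] w 9.772638239461439e-05 
 [[-0.86   0.51   0.002]
 [ 0.51   0.86   0.   ]
 [-0.001  0.001 -1.   ]]
```

View pics/b.png

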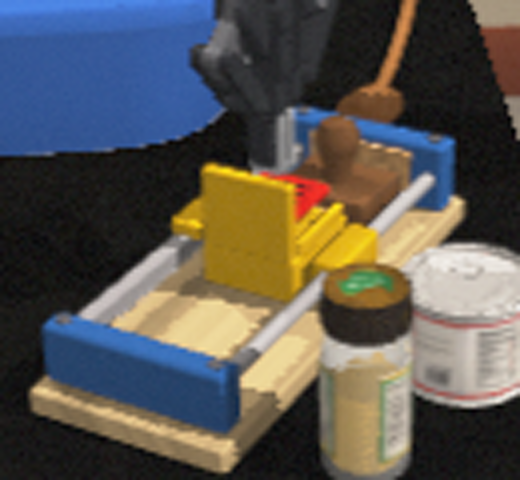

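The finger (at about (268,155) in the crop) stands over the pad, just on the block side of the wall. Pressing.

>>> {"name": "jog_arm", "arguments": {
  "rows": [
    [[0,0,0,0,0,8,1],[0,0,0,0,0,5,1],[0,0,0,0,0,3,1],[0,0,0,0,0,0,1],[0,0,0,0,0,0,1]]
  ]
}}

```text
time_s: 3.32
tcp_pos: [0.5278, 0.2511, 0.243]
tcp_rot: [0.265, 0.964, -0.0, -0.0]
wrist_force: [-0.4, -0.4, 0.4]
width: 0.0001
gripper_force: 0.2
```

>>> {"name": "jog_arm", "arguments": {
  "rows": [
    [[0,0,0,0,0,2,1],[0,0,0,0,0,2,1],[0,0,0,0,0,2,1],[0,0,0,0,0,0,1],[0,0,0,0,0,0,1],[0,0,0,0,0,0,1]]
  ]
}}

```text
time_s: 3.82
tcp_pos: [0.5279, 0.2511, 0.2372]
tcp_rot: [0.265, 0.964, 0.0, 0.0]
wrist_force: [-2.0, -0.7, 5.1]
width: 0.0
gripper_force: 2.6
```

```bash
python3 rel.py
```

```text
3.8167 tip [0.528  0.2511 0.0642] along 0.004194194520709389 across -0.00036177937455987645 z 0.06416797069608485 F [-2.   -0.75  5.08] w 8.605746645478014e-06 
 [[-0.86   0.511  0.   ]
 [ 0.511  0.86   0.   ]
 [-0.     0.    -1.   ]]
```

The pad is about 7.5 mm down (5.1 N, z 0.064). Pushing along clamp x.

>>> {"name": "jog_arm", "arguments": {
  "rows": [
    [[0,0,0,0,3,0,1],[0,0,0,0,3,0,1],[0,0,0,0,3,0,1],[0,0,0,0,3,0,1],[0,0,0,0,4,0,1],[0,0,0,0,4,0,1],[0,0,0,0,5,0,1],[0,0,0,0,5,0,1],[0,0,0,0,5,0,1],[0,0,0,0,5,0,1],[0,0,0,0,0,0,1],[0,0,0,0,0,0,1]]
  ]
}}

```text
time_s: 4.82
tcp_pos: [0.5484, 0.2858, 0.2373]
tcp_rot: [0.265, 0.964, 0.0, 0.0]
wrist_force: [-2.1, 0.7, 4.6]
width: -0.0001
gripper_force: 2.5
```

```bash
python3 rel.py; python3 - <<'E'
from h import *
s=snapshot('side')
a=cv2.resize(s['pixels'][150:270,190:320],None,fx=4,fy=4,interpolation=2)
cv2.imwrite('pics/c.png',a[...,::-1])
E
```

```text
4.8167 tip [0.5486 0.2859 0.0643] along 0.044623175828629236 across -0.000345267350405144 z 0.06426064866548137 F [-2.08  0.67  4.6 ] w -0.00010379309093711125 
 [[-0.86   0.51   0.001]
 [ 0.51   0.86   0.001]
 [-0.     0.001 -1.   ]]
```

View pics/c.png

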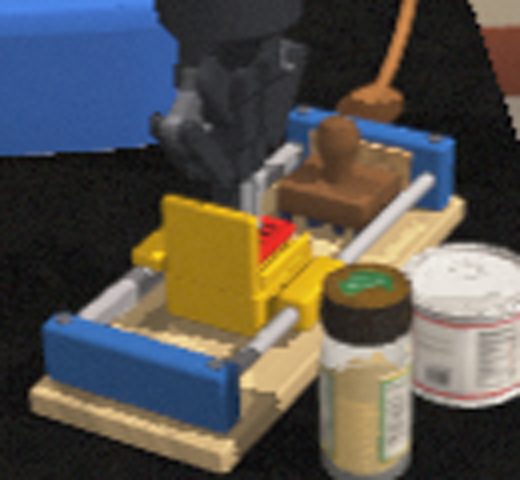

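The jaw follows with the pad down (wall now at about (210,260)), and the block hasn't moved. Continuing.

>>> {"name": "jog_arm", "arguments": {
  "rows": [
    [[0,0,0,0,4,0,1],[0,0,0,0,5,0,1],[0,0,0,0,5,0,1],[0,0,0,0,5,0,1],[0,0,0,0,5,0,1],[0,0,0,0,5,0,1],[0,0,0,0,5,0,1],[0,0,0,0,5,0,1],[0,0,0,0,5,0,1],[0,0,0,0,4,0,1],[0,0,0,0,2,0,1],[0,0,0,0,0,0,1]]
  ]
}}

```text
time_s: 5.87
tcp_pos: [0.5739, 0.3287, 0.2372]
tcp_rot: [0.265, 0.964, -0.0, 0.0]
wrist_force: [-1.5, -1.3, 4.7]
width: 0.0002
gripper_force: 2.6
```

>>> {"name": "jog_arm", "arguments": {
  "rows": [
    [[0,0,0,0,2,0,1],[0,0,0,0,2,0,1],[0,0,0,0,2,0,1],[0,0,0,0,2,0,1],[0,0,0,0,0,0,1],[0,0,0,0,0,0,1]]
  ]
}}

```text
time_s: 6.37
tcp_pos: [0.5779, 0.3354, 0.2372]
tcp_rot: [0.265, 0.964, -0.0, 0.0]
wrist_force: [-1.7, -1.1, 5.2]
width: -0.0004
gripper_force: 2.6
```

```bash
cat > m.py <<'E'
from h import *
s=snapshot('side'); p=pts(s); h=cv2.cvtColor(s['pixels'],cv2.COLOR_RGB2HSV).astype(int); H,S,V=h[...,0],h[...,1],h[...,2]
v,u=np.mgrid[:420,:560]; roi=(u>195)&(u<310)&(v>175)&(v<265)
a=np.radians(59.3); e=np.array([np.cos(a),np.sin(a)]); o=np.array([.5255,.2477])
x=(p[...,:2]-o)@e; y=(p[...,:2]-o)@[-e[1],e[0]]
m=roi&(H>20)&(H<30)&(S>170)&(V>100)&(p[...,2]>.075)&(abs(y)<.025)&(x<.2); print('wall back x',np.median(x[m]),m.sum())
m=roi&(H>100)&(H<120)&(S>150)&(p[...,2]>.02)&(p[...,2]<.045)&(abs(y)<.04)&(x>0);print('stop outer x',np.median(x[m]),m.sum())
m=roi&(H>100)&(H<120)&(S>150)&(p[...,2]>.05)&(p[...,2]<.056)&(abs(y)<.04)&(x>0);print('stop top x',np.percentile(x[m],[5,50,95]),m.sum())
E
python3 rel.py; python3 m.py
```

```text
6.3667 tip [0.5779 0.3353 0.0642] along 0.10208228087874395 across -0.00030869549114244404 z 0.06417868094080148 F [-1.71 -1.07  5.18] w -0.0004276248070157171 
 [[-0.86  0.51  0.  ]
 [ 0.51  0.86 -0.  ]
 [-0.   -0.   -1.  ]]
wall back x 0.13402205807877726 232
stop outer x 0.1550056690585132 276
stop top x [0.14145267 0.15057747 0.15554071] 203
```

The jaw has moved 98 mm, with about 5 mm left. Continuing slowly until the stop is felt.

>>> {"name": "jog_arm", "arguments": {
  "rows": [
    [[0,0,0,0,2,0,1],[0,0,0,0,2,0,1],[0,0,0,0,2,0,1],[0,0,0,0,2,0,1],[0,0,0,0,0,0,1],[0,0,0,0,0,0,1]]
  ]
}}

```text
time_s: 6.92
tcp_pos: [0.5821, 0.3419, 0.2371]
tcp_rot: [0.265, 0.964, -0.0, 0.0]
wrist_force: [-1.7, -2.8, 5.1]
width: 0.0002
gripper_force: 2.6
```

```bash
python3 rel.py; python3 m.py
```

```text
6.9167 tip [0.5821 0.3418 0.0641] along 0.10976363132405755 across -0.0006323977244777931 z 0.06413566572552959 F [-1.67 -2.77  5.08] w 0.0001739941558266039 
 [[-0.86   0.51   0.   ]
 [ 0.51   0.86  -0.001]
 [-0.001 -0.001 -1.   ]]
wall back x 0.13565968673996998 238
stop outer x 0.15487854081421198 281
stop top x [0.14139741 0.14994685 0.1552828 ] 197
```

The jaw has stopped following, so it's probably at the stop with the finger sliding on the pad. I'll push on until the finger bears on the wall, to confirm.

>>> {"name": "jog_arm", "arguments": {
  "rows": [
    [[0,0,0,0,1.5,0,1],[0,0,0,0,1.5,0,1],[0,0,0,0,1,0,1],[0,0,0,0,0,0,1]]
  ]
}}

```text
time_s: 7.3
tcp_pos: [0.5841, 0.3453, 0.237]
tcp_rot: [0.265, 0.964, -0.001, 0.0]
wrist_force: [-2.5, -2.5, 5.3]
width: -0.0002
gripper_force: 2.6
```

>>> {"name": "jog_arm", "arguments": {
  "rows": [
    [[0,0,0,0,1,0,1],[0,0,0,0,1,0,1],[0,0,0,0,1,0,1],[0,0,0,0,0,0,1]]
  ]
}}

```text
time_s: 7.63
tcp_pos: [0.5852, 0.3468, 0.237]
tcp_rot: [0.264, 0.964, -0.003, -0.001]
wrist_force: [-5.8, -9.0, 8.4]
width: 0.0001
gripper_force: 6.9
```

```bash
python3 rel.py; python3 m.py
```

```text
7.6333 tip [0.5845 0.3458 0.064 ] along 0.11449472783091852 across -0.0006280116880869375 z 0.06402699369262144 F [-5.82 -8.97  8.35] w 0.00014848355229610014 
 [[-0.86   0.51  -0.004]
 [ 0.51   0.86  -0.006]
 [ 0.001 -0.007 -1.   ]]
wall back x 0.13574206996730825 236
stop outer x 0.15505131973741643 285
stop top x [0.14198646 0.15031589 0.15529797] 198
```

It's firm against the stop (10.7 N along the bar with no motion). Lifting straight up so the jaw isn't dragged back.

>>> {"name": "jog_arm", "arguments": {
  "rows": [
    [[0,0,0,0,0,-4,1],[0,0,0,0,0,-4,1],[0,0,0,0,0,-5,1],[0,0,0,0,-1,-8,1],[0,0,0,0,-2,-20,1],[0,0,0,0,-2,-25,1],[0,0,0,0,0,-25,1],[0,0,0,0,0,-25,1],[0,0,0,0,0,-15,1],[0,0,0,0,0,0,1],[0,0,0,0,0,0,1],[0,0,0,0,0,0,1]]
  ]
}}

```text
time_s: 8.68
tcp_pos: [0.5824, 0.3439, 0.3657]
tcp_rot: [0.265, 0.964, -0.001, -0.001]
wrist_force: [0.4, -0.2, 0.3]
width: -0.0002
gripper_force: 0.0
```

```bash
python3 rel.py; python3 m.py; python3 - <<'E'
from h import *
s=snapshot('side')
a=cv2.resize(s['pixels'][150:270,190:340],None,fx=4,fy=4,interpolation=2)
cv2.imwrite('pics/d.png',a[...,::-1])
E
```

```text
8.6833 tip [0.582  0.3437 0.1927] along 0.11141849649892602 across 0.0004627343702419564 z 0.19269154267081218 F [ 0.39 -0.2   0.32] w -0.00019104167595250166 
 [[-0.86   0.51  -0.003]
 [ 0.51   0.86  -0.001]
 [ 0.002 -0.002 -1.   ]]
wall back x 0.1357851967927311 232
stop outer x 0.1548528893337499 280
stop top x [0.14216387 0.15018592 0.15527177] 202
```

View pics/d.png

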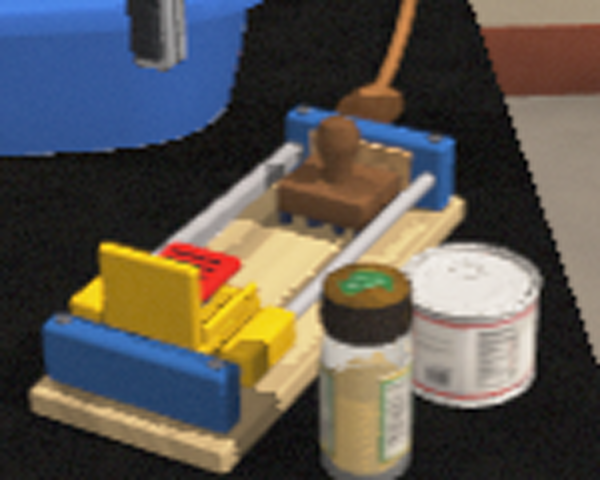

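The jaw sits against the stop (wall at about (150,300)), the red pad at (205,265) is up, and the block, jar and tin haven't moved. Handing in.

```bash
python3 -c "
from cell import sign_off;print(sign_off())"
```

```text
the job is handed in; nothing more can be done
None
```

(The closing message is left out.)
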